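# Torque the clamp nut with the break-back wrench

### The job

Tighten the hexagon nut of the strap clamp that holds the walnut blank down, using the torque wrench that lies on the bench: set its ring fully down over the nut and turn it clockwise (seen from above) until the handle breaks over at its hinge, then stop, because pulling on against the end stop would overtighten the clamp and crush the walnut. Let the handle spring straight without turning the nut back, lift the wrench off and lay it flat on the bench, leaving the other tools alone.

Things in the scene. Friction and masses are not known exactly. Their poses are not given: they have to be found in the camera images.
- wrench_grip (a point): Middle of the black ribbed grip (120 mm long, 26 mm wide, 26 mm high) of the loose steel torque wrench, 290 mm long, about 0.55 kg, lying flat on the bench. The point is half-way up, 13 mm above the wrench's flat underside, 200 mm from the middle of the ring while the handle is straight. Pull here to turn. x points along the handle away from the ring, z up.
- wrench_balance (a point): Balance point of the wrench, in its bare steel tube (20 mm wide, 20 mm high, free over 15 mm toward the ring and 45 mm the other way), 82 mm from the middle of the ring and 10 mm above the underside. Lifted level here the ring slides off the nut; lifted by the far grip it tends to tilt and jam. Let go while on the nut, the wrench droops at the handle by up to 0.15 rad. Axes as wrench_grip.
- wrench_ring (a point): Middle of the ring at the wrench's other end: 51 mm outside diameter, 20 mm thick, point 10 mm above the underside, which is level with the grip's. Its hole is a hexagon right through, 33.4 mm across flats, bevelled at the mouth. x points toward the handle, z up. It fits the nut when its x lies along the nut's x turned by any multiple of 60 degrees; play about 4 degrees each way.
- wrench: Ring end of the same wrench; origin on the underside of the ring, below its middle, axes as wrench_ring.
- breakaway (a joint): Hinge between ring end and handle: upright pin 50 mm from the middle of the ring. 0 = straight, held on its stop by a spring until the moment at the pin reaches about 1 N m (7 N across the handle at wrench_grip, 1.4 N m at the nut; more if a firm grip hinders the handle's extra turn); then it gives way clockwise to its end stop at 0.26 rad. Unloaded it springs back to 0.
- nut_hex (a point): Plain steel collar nut of the strap clamp, 32 mm across flats, 25 mm of hexagon above a round collar 43 mm across. The point is on its axis, 10 mm above the collar and 15 mm below its bevelled top, about 81 mm above the bench: the ring's middle lies here when the ring rests on the collar. x turns with the nut; two flats face +x and -x. A 20 mm stud stands 6 mm above the nut.
- fixture: The fixed clamp: aluminium plate 130 x 190 x 16 mm on the bench with a 160 mm walnut blank under a 46 mm wide steel strap (strap top 64 mm above the bench). Origin under the plate's middle, x away from the robot; the nut is 18 mm toward the robot from it. Nothing here needs moving. A fixed black tube, 23 mm thick, lies on the bench between plate and robot.
- nut (a joint): Turn of the nut on its stud, growing clockwise (tightening). It starts loose, between -0.55 and -0.20 rad, and runs down against about 0.35 N m to 0, where it bears on the washer. The stud may then still turn along with it against about 0.6 N m, by up to 0.3 rad that cannot be seen beforehand, before it bottoms and the torque really rises.
- stud_twist (a joint): Elastic wind-up of the stud, which shows the torque on the nut: 0.05 rad for each N m, positive while tightening, 0 with no load. About 0.07 when the wrench trips; above 0.125 (2.5 N m) the clamp is overtightened.
- driver_teal: Teal-handled screwdriver, 152 mm long, lying on the bench; a bystander. Origin at the middle of its underside.
- hex_key: Small hex key, 89 mm long, lying on the bench; a bystander. Origin at the middle of its underside.
- tape_roll: Roll of masking tape, 78 mm across, 20 mm high, lying flat beside the clamp plate; a bystander. Origin at the middle of its underside.

How it is judged:
On the way, in this order (a step that is already met when the one before it is completed fails the run):
1. the wrench's ring is fully down on the nut (distance between wrench_ring and nut_hex below 0.004 m and angle between wrench_ring's own z axis and vertical below 0.1 rad), for 0.2 s.
2. the nut is home and the wrench's handle has broken over while the ring is on the nut (value of joint breakaway above 0.1 rad and value of joint nut above -0.03 rad and distance between wrench_ring and nut_hex below 0.006 m), for 0.1 s.
At the end, for the whole second after the job is handed in: The nut is still home (turned back by no more than 0.06 rad), the wrench's handle is straight again (under 0.04 rad), and the wrench lies still and flat on the bench: middle of the ring under 15 mm and middle of the grip under 18 mm above the bench, tilted less than 0.1 rad (value of joint nut above -0.06 rad and value of joint breakaway below 0.04 rad and height (world z) of wrench_ring between 0 and 0.015 m and height (world z) of wrench_grip below 0.018 m and angle between wrench_ring's own z axis and vertical below 0.1 rad and linear speed of wrench below 0.02 m/s); the robot touches nothing.
It fails at once if the clamp is overtightened (more than 2.5 N m on the nut, stud_twist above 0.125) (value of joint stud_twist above 0.125 rad).
It fails at once if a bystander tool is moved by more than 20 mm (distance of any of driver_teal, hex_key, tape_roll from where it was at the start of the episode above 0.02 m).
It also fails if it takes over 70 s, if anything falls off the work surface, if the arm or the gripper's body presses on something with over 40 N, if the wrist force passes 120 N, or if a joint passes its speed limit or range.

### The arm

A 7-joint arm with a two-finger parallel gripper is mounted at the origin on a cart in front of the work surface, level with it; the furniture and walls round the work are solid. World frame = base frame: x ahead of the robot, y to its left, z up, the work surface at z = 0. Lengths are in m, angles in rad, forces in N, time in s.
With the tool pointing down it reaches from about 0.425 to 0.925 m from the base axis. Payload 6.8 kg.
Tool frame: the origin (TCP) lies at the very end of the fingers, on their centre line; the grasp point (between the pads) lies 19 mm behind it (r.grip_point_offset is the distance from the TCP to the grasp point, in m); z points along the fingers, y is the line along which they close (so a half turn about z gives the same grasp; the last joint's range is limited). The gripper opens to 85 mm and grips with 20 to 120 N. Pads are 22 mm wide; open, the fingers measure 114 mm over their backs; the gripper's body (76 mm by 85 mm) begins 54 mm behind the grasp point. The pads swing forward as they close: fully open they stand 13 mm farther back than shut.
Start: joints at [1.23, 0.477, 0.022, 1.555, -0.011, 1.109, -0.083], TCP at [0.156, -0.657, 0.231] pointing down, gripper open.
Joint ranges: [-2.96, 2.96], [-0.34, 2.1], [-1.41, 1.46], [0.24, 2.44], [-1.37, 4.51], [0.17, 1.92], [-2.96, 2.96]. Speed limits (rad/s): [2.39, 2.39, 3.14, 3.14, 3.14, 3.14, 3.14].

### API

Orientations are given as a rotation vector (axis times angle).
In Python, from bench import status, eyes, r gives the robot as it stands.
- The arm moves only by the shell command python3 -m crank 'ROWS' [OPENING] [FORCE]. ROWS is JSON, a list of rows, each a list of 6 numbers: the shift along the tool's x, y, z normalised to -1 to 1, where 1 is 0.02 m, then the turn, a rotation vector about the tool's x, y, z normalised to -1 to 1, where 1 is 45 degrees. A call has 1 to 12 rows; each row shifts and turns the commanded pose from where the row before left it, along the tool's axes as they then stand; what a row does not reach is not made up. A row lasts 1/10 s, in which the tool goes at most 50 mm and 8.59 degrees, less where a joint would pass 70% of its speed; a pose out of reach is approached as far as the arm can. A call with a number of a shift or a turn outside -1 to 1 is refused whole. A call with a gripper value outside its range is refused whole. OPENING is the opening, from 0 (shut) to 1 (fully open), set as the call begins (- or left out, the last holds). The fingers move at their own pace and stop on an object; FORCE is the grip in N (left out, the last holds). Time passes only in rows, so rows that do not move let the fingers close. It gives the time, the measured TCP pose, the force, the opening and the grip force at its end, in the units of the state.
- status.get_obs(): the state, without advancing time (a new reading comes with each control period).
- eyes.grab_frame(name): name is "scene" or "top" or "wrist"; returns a dict with "image" (400x640x3 uint8, red, green, blue), "depth" (400x640 float32, m along the optical axis (not along the pixel's ray), 0 where there is no reading), "fovy" (degrees; the focal length in pixels is half the picture's height over the tangent of half this angle, whatever the lens; pixels are square), "cx", "cy" (the principal point, pixels), "world_to_cam" (4x4, takes a point from world to camera coordinates). Camera axes: x right, y up, looking along -z (the intrinsics and any distortion apply to the point x, -y, -z); pixel columns grow to the right and rows downward; lengths in m; the calibration is good to about 2 mm. The wrist camera is an equidistant fisheye: a pixel r from the principal point sees the ray r / f radians off the axis. A picture is of the moment at which its call begins.
- r.hand_in(): hands the job in; it is judged then, once.
The state is a dict: "clock": time; "joints": joint angles; "qvel": joint speeds; "tau": joint torques, N m; "tcp_pos": TCP position; "orientation": TCP orientation; "contact_force": force on the tool from outside, world axes, zero at the start; "moment": the same for the moment, N m; "grip_width": finger opening in m; "gripper_force": force on a finger pad.
Only numpy, scipy, OpenCV 4.12 (cv2) and the standard library are available. Lean on these libraries where they do the work, as an engineer would, in place of code of your own. Each camera call takes 0.05 s, during which the arm holds its last target. There are 200 camera calls.

## Working session

There is one attempt and no reset: what is moved stays moved. The work goes in short steps, Python scripts to look and compute and a shell command to move; the robot and the scene stay as the last step left them, time stands still between calls to the robot, and variables do not carry over. Pictures are saved under pics/ and viewed, at most 10 in all, crops included, and the job is handed in when it is done.

```bash
ls; mkdir -p pics; cat > h.py <<'E'
import numpy as np, cv2
from scipy.spatial.transform import Rotation as R
from bench import status, eyes, r
def grab(n):
    d=eyes.grab_frame(n); d['f']=200/np.tan(np.radians(d['fovy'])/2); return d
def save(d,name): cv2.imwrite('pics/'+name,cv2.cvtColor(d['image'],cv2.COLOR_RGB2BGR))
def world(d,u=None,v=None):
    """world points of all pixels (pinhole)"""
    V,U=np.mgrid[0:400,0:640]; z=d['depth']
    p=np.stack([(U-d['cx'])/d['f']*z,-(V-d['cy'])/d['f']*z,-z],-1)
    M=np.linalg.inv(d['world_to_cam']); return p@M[:3,:3].T+M[:3,3]
E
python3 - <<'E'
from h import *
np.set_printoptions(precision=3,suppress=True)
print(status.get_obs())
for n in ['top','scene']:
    d=grab(n); save(d,n+'0.png'); np.savez(n+'0.npz',**d); print(n,d['fovy'],d['cx'],d['cy'],d['world_to_cam'])
E
```

```text
pics
{'clock': 0.0, 'joints': array([ 1.23 ,  0.478,  0.022,  1.556, -0.011,  1.109, -0.083]), 'qvel': array([ 0.001,  0.   ,  0.002,  0.001, -0.   , -0.002, -0.001]), 'tau': array([ -0.   , -59.645,   1.608, -28.119,   0.012,   0.009,  -0.   ]), 'tcp_pos': array([ 0.156, -0.656,  0.23 ]), 'orientation': array([-3.119, -0.365,  0.001]), 'contact_force': array([-0.138, -0.265, -0.329]), 'moment': array([-0.009,  0.026,  0.052]), 'gripper_force': 0.0, 'grip_width': 0.08559165716849548}
top 57.68737852635141 316.1100709198635 197.53069323143805 [[-0.014 -1.    -0.001 -0.146]
 [ 0.987 -0.014  0.159 -0.54 ]
 [-0.159  0.001  0.987 -0.889]
 [ 0.     0.     0.     1.   ]]
scene 54.938539399001954 317.9746127180278 195.65787452265474 [[ 0.606 -0.795 -0.027 -0.451]
 [ 0.343  0.231  0.91  -0.222]
 [-0.717 -0.561  0.413 -0.649]
 [ 0.     0.     0.     1.   ]]
```

View pics/top0.png

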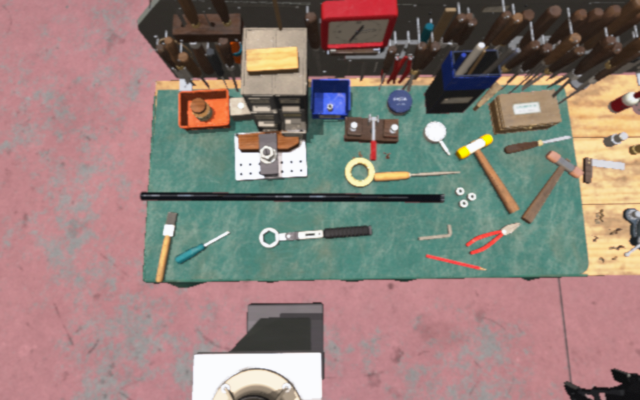

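View pics/scene0.png

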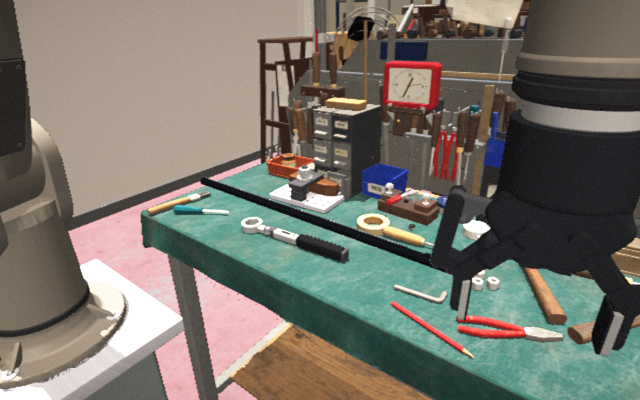

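The top view shows the wrench with its ring at about (269,238), its grip at about (347,232) and the handle pointing along −y. The nut is at (267,155) on the clamp, the tape roll at (360,172) and the black tube at row 197. In the scene view the wrench lies flat and unobstructed.

```bash
python3 - <<'E'
from h import *
np.set_printoptions(precision=4,suppress=True)
d=dict(np.load('top0.npz')); P=world(d)
for n,(u,v) in dict(bench=(320,260),grip=(347,232),tube=(297,235),nut=(267,155),tape=(352,180),cab=(275,50),redstop=(374,150),board=(355,130),blk=(275,125)).items(): print(n,P[v,u])
# wrench mask: height 8..40mm in region
m=(P[...,2]>.006)&(P[...,2]<.05); V,U=np.mgrid[0:400,0:640]; reg=(V>220)&(V<255)&(U>250)&(U<380)
q=P[m&reg]; q=q[np.isfinite(q).all(1)]
print(len(q),q.min(0),q.max(0)); c=q.mean(0); w,vv=np.linalg.eigh(np.cov(q[:,:2].T)); print('axis',c,vv[:,1],q[:,2].max())
g=(d['image'].max(2)<70)&reg&m; print('grip',P[g].mean(0),P[g].min(0),P[g].max(0),g.sum())
# nut: heights above .07
reg=(V>125)&(V<185)&(U>225)&(U<315)
for lo,hi in [(.05,.07),(.085,.1),(.1,.12)]:
    k=reg&(P[...,2]>lo)&(P[...,2]<hi); print(lo,k.sum(),P[k].mean(0) if k.any() else '', P[k].min(0),P[k].max(0))
def crop(s,n): 
    cv2.imwrite(n,cv2.resize(cv2.cvtColor(d['image'],4)[s],None,fx=6,fy=6,interpolation=cv2.INTER_CUBIC))
crop(np.s_[120:190,220:320],'pics/nut0.png')
# heights map of obstacles within swing
reg=(P[...,0]>.4)&(P[...,0]<.75)&(P[...,1]>-.45)&(P[...,1]<-.1); k=reg&(P[...,2]>.045); print('tall in swing',k.sum(),P[k].min(0) if k.any() else '',P[k].max(0) if k.any() else '')
E
```

```text
bench [ 0.379  -0.1613  0.0003]
grip [ 0.4494 -0.2318  0.0253]
tube [ 0.4436 -0.1028  0.0243]
nut [ 0.6359 -0.0343  0.1001]
tape [ 0.5865 -0.249   0.0229]
cab [ 0.8189 -0.0711  0.2579]
redstop [ 0.653  -0.3021  0.0722]
board [ 0.7151 -0.2582  0.0486]
blk [ 0.7277 -0.0491  0.0601]
1022 [ 0.3995 -0.2943  0.006 ] [ 0.4758 -0.007   0.0319]
axis [ 0.4463 -0.1563  0.0225] [-0.058   0.9983] 0.03193785732081034
grip [ 0.4503 -0.2346  0.0259] [ 0.437  -0.2896  0.0111] [ 0.4644 -0.1723  0.0319] 355
0.05 1048 [ 0.6697 -0.0348  0.059 ] [ 0.5964 -0.1273  0.05  ] [0.7278 0.0488 0.0699]
0.085 115 [ 0.6502 -0.0336  0.0958] [ 0.6271 -0.0502  0.0856] [ 0.7123 -0.0135  0.1   ]
0.1 54 [ 0.646  -0.0334  0.1027] [ 0.6308 -0.0441  0.1   ] [ 0.7098 -0.0197  0.1077]
tall in swing 1466 [ 0.6269 -0.3727  0.0452] [ 0.75   -0.1001  0.2401]
```

```bash
cat >> h.py <<'E'
def need(p,yaw=None):
    """shift (units of 0.02 m, tool axes) and yaw turn (units 45deg about tool z) to reach TCP p with tool-x yaw (deg)"""
    o=status.get_obs(); Rm=R.from_rotvec(o['orientation']).as_matrix()
    y0=np.degrees(np.arctan2(Rm[1,0],Rm[0,0])); s=(Rm.T@(np.array(p)-o['tcp_pos']))/.02
    print('t',round(o['clock'],2),'tcp',o['tcp_pos'].round(4),'yaw',round(y0,2),'tilt',np.degrees(np.arccos(-Rm[2,2])).round(2),'shift',s.round(3),'turn',None if yaw is None else round(-(yaw-y0)/45,4),'F',o['contact_force'].round(2),'w',round(o['grip_width'],4),'gf',round(o['gripper_force'],1))
E
python3 -m crank '[[0.5,0,0,0,0,-0.178],[0.3,0.5,0,0,0,-0.178],[0,0.5,0,0,0,-0.178],[0,0.5,0,0,0,-0.178],[0.2,0.5,0,0,0,-0.178],[0.5,0.5,0,0,0,-0.178],[0.5,0.5,0,0,0,-0.178],[0.8,0.5,0,0,0,-0.178],[0.8,0.5,0,0,0,-0.178],[1,0.5,0,0,0,-0.178],[1,0.5,0,0,0,0],[1,0.5,0,0,0,0]]'
python3 -c "
from h import *
need([.444,-.125,.22],93.3)"
```

```text
clock: 1.3
tcp_pos: [0.2807, -0.5902, 0.2306]
orientation: [-2.153, -2.287, -0.001]
contact_force: [0.7, 1.0, 0.5]
grip_width: 0.0855
gripper_force: 0.0
t 1.3 tcp [ 0.2807 -0.5902  0.2306] yaw 93.45 tilt 0.07 shift [22.724  9.55   0.553] turn 0.0033 F [0.72 0.96 0.47] w 0.0855 gf 0.0
```

```bash
python3 -m crank '[[1,0.42,0,0,0,0],[1,0.42,0,0,0,0],[1,0.42,0,0,0,0],[1,0.42,0,0,0,0],[1,0.42,0,0,0,0],[1,0.42,0,0,0,0],[1,0.42,0,0,0,0],[1,0.42,0,0,0,0],[1,0.42,0,0,0,0],[1,0.42,0,0,0,0],[1,0.42,0,0,0,0],[1,0.42,0,0,0,0]]'
python3 -m crank '[[1,0.42,0,0,0,0],[1,0.42,0,0,0,0],[1,0.42,0,0,0,0],[1,0.42,0,0,0,0],[1,0.42,0,0,0,0],[1,0.42,0,0,0,0],[1,0.42,0,0,0,0],[1,0.42,0,0,0,0],[1,0.42,0,0,0,0],[0.7,0.3,0,0,0,0],[0,0,0,0,0,0]]'
python3 - <<'E'
from h import *
need([.444,-.125,.22],93.3)
np.set_printoptions(precision=4,suppress=True)
d=grab('wrist'); save(d,'w1.png'); np.savez('w1.npz',**d); print(d['fovy'],d['f'],d['cx'],d['cy'],d['world_to_cam'])
E
```

```text
clock: 2.5
tcp_pos: [0.3667, -0.3446, 0.231]
orientation: [-2.153, -2.286, 0.0]
contact_force: [-0.4, -0.8, -0.3]
grip_width: 0.0856
gripper_force: 0.0
clock: 3.6
tcp_pos: [0.4371, -0.145, 0.2313]
orientation: [-2.149, -2.291, -0.001]
contact_force: [-0.1, -0.6, -0.1]
grip_width: 0.0855
gripper_force: 0.0
t 3.6 tcp [ 0.4371 -0.145   0.2313] yaw 93.66 tilt 0.04 shift [0.976 0.41  0.565] turn 0.0079 F [-0.09 -0.6  -0.15] w 0.0855 gf 0.0
65.70646984690485 309.70691628693146 316.6134652249745 201.89581493730986 [[ 0.9979  0.0642 -0.001  -0.4263]
 [-0.0613  0.948  -0.3124  0.2045]
 [-0.0191  0.3118  0.95   -0.3255]
 [ 0.      0.      0.      1.    ]]
```

View pics/w1.png

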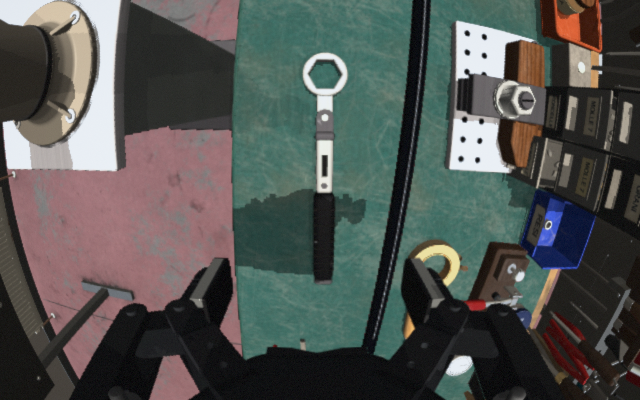

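The wrist view shows the ring hole at (325,73), the pin at (324,117), the grip from (323,195) to (323,280), and the nut hexagon at (516,99).

```bash
cat >> h.py <<'E'
def proj(d,p):
    """fisheye: world Nx3 -> pixels"""
    c=p@d['world_to_cam'][:3,:3].T+d['world_to_cam'][:3,3]
    x,y,z=c[...,0],-c[...,1],-c[...,2]; rr=np.hypot(x,y)+1e-12; th=np.arctan2(rr,z)*d['f']
    return np.stack([d['cx']+th*x/rr,d['cy']+th*y/rr],-1).astype(np.float32)
def ortho(d,x0,y0,z,half=.04,n=400):
    """rectified view on plane z; image up=+x, right=-y; returns BGR"""
    g=(np.arange(n)+.5)/n*2*half-half
    X,Y=np.meshgrid(x0-g,y0-g,indexing='ij'); uv=proj(d,np.stack([X,Y,np.full_like(X,z)],-1))
    im=cv2.remap(d['image'],uv[...,0],uv[...,1],cv2.INTER_CUBIC); return cv2.cvtColor(im,cv2.COLOR_RGB2BGR)
E
python3 - <<'E'
from h import *
d=dict(np.load('w1.npz'))
a=ortho(d,.646,-.034,.096); b=ortho(d,.4387,-.035,.02); 
c=np.hstack([a,b])
for i in (0,1): cv2.drawMarker(c,(200+400*i,200),(0,0,255),0,10)
cv2.imwrite('pics/o1.png',c)
E
```

```text
(no output)
```

View pics/o1.png

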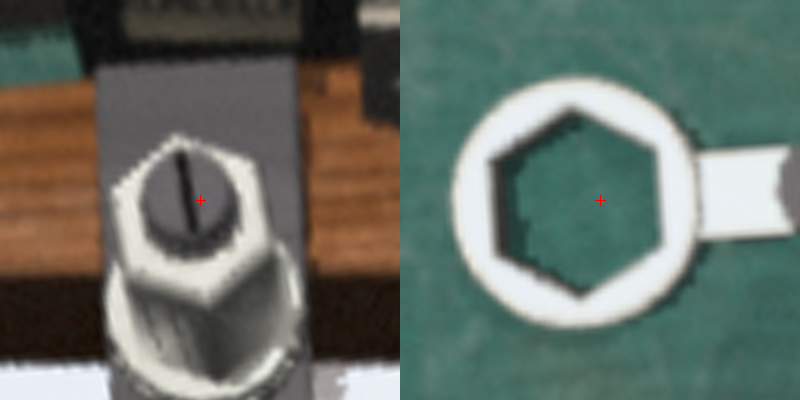

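The nut's top hexagon has vertices about 9° off world x, so its flats face −141°. The board and toggle clamp block the right-hand side, so I'll seat the wrench with its handle at about −141°. The ring centre is near (0.438,−0.030). Next I move over the balance point.

```bash
python3 -m crank '[[0.7,0.3,0,0,0,0.01],[0.6,0.1,0,0,0,0],[0,0,1,0,0,0],[0,0,1,0,0,0],[0,0,1,0,0,0],[0,0,1,0,0,0],[0,0,1,0,0,0],[0,0,1,0,0,0],[0,0,1,0,0,0],[0,0,0,0,0,0],[0,0,0,0,0,0]]'
python3 - <<'E'
from h import *
need([.4431,-.118,.004],93.2); print(status.get_obs()['joints'].round(2))
d=grab('wrist'); np.savez('w2.npz',**d)
a=ortho(d,.4384,-.0302,.02,.04,400); b=ortho(d,.4431,-.118,.02,.1,400); c=np.hstack([a,b])
for i in (0,1): cv2.drawMarker(c,(200+400*i,200),(0,0,255),0,10)
cv2.imwrite('pics/o2.png',c)
E
```

```text
clock: 4.75
tcp_pos: [0.4429, -0.1209, 0.0914]
orientation: [-2.162, -2.278, 0.001]
contact_force: [0.0, -0.1, 1.4]
grip_width: 0.0855
gripper_force: 0.0
t 4.75 tcp [ 0.4429 -0.1209  0.0914] yaw 92.98 tilt 0.04 shift [0.141 0.022 4.372] turn -0.0049 F [ 0.05 -0.11  1.39] w 0.0855 gf 0.0
[ 0.6   0.38 -0.55  2.15  0.31  0.69 -0.11]
```

View pics/o2.png

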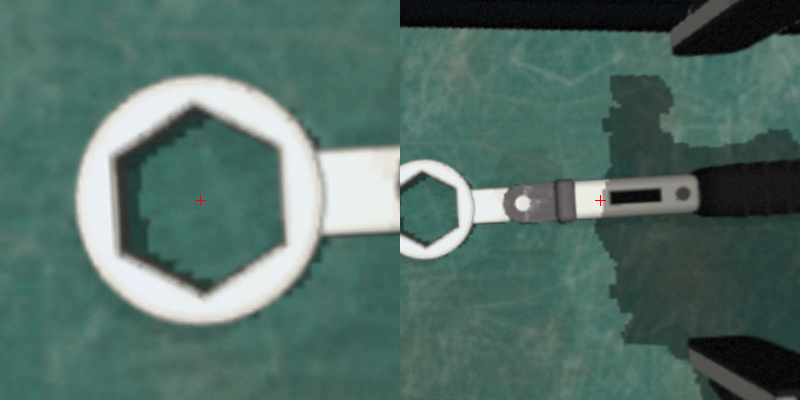

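The ring centre is on the marker at (200,200), and the tube passes under the grasp target at (600,200), so the pose is confirmed. Now I descend and grip.

```bash
python3 -m crank '[[0.14,0.04,1,0,0,-0.008],[0,0,1,0,0,0],[0,0,1,0,0,0],[0,0,0.8,0,0,0],[0,0,0.4,0,0,0],[0,0,0,0,0,0],[0,0,0,0,0,0]]' 1 60
python3 -c "
from h import *
need([.4431,-.118,.004],93.3)"
python3 -m crank '[[0,0,0,0,0,0],[0,0,0,0,0,0],[0,0,0,0,0,0],[0,0,0,0,0,0],[0,0,0,0,0,0],[0,0,0,0,0,0],[0,0,0,0,0,0],[0,0,0,0,0,0]]' 0 60
```

```text
clock: 5.5
tcp_pos: [0.4445, -0.118, 0.0082]
orientation: [2.155, 2.284, 0.001]
contact_force: [0.3, -0.6, -0.6]
grip_width: 0.0852
gripper_force: 0.0
t 5.5 tcp [ 0.4445 -0.118   0.0082] yaw 93.34 tilt 0.08 shift [ 0.004 -0.068  0.208] turn 0.0009 F [ 0.33 -0.62 -0.61] w 0.0852 gf 0.0
clock: 6.3
tcp_pos: [0.444, -0.1179, 0.0077]
orientation: [2.155, 2.285, 0.0]
contact_force: [-1.4, -0.5, 5.5]
grip_width: 0.0186
gripper_force: 59.0
```

```bash
python3 -m crank '[[0,0,0,0,0,0],[0,0,0,0,0,0],[0,0,0.12,0,0,0],[0,0,0.12,0,0,0],[0,0,0,0,0,0],[0,0,0,0,0,0]]' 0.5 80
python3 -m crank '[[0,0,0,0,0,0],[0,0,0,0,0,0],[0,0,0,0,0,0],[0,0,0,0,0,0],[0,0,0,0,0,0],[0,0,0,0,0,0],[0,0,0,0,0,0],[0,0,0,0,0,0]]' 0 80
python3 -m crank '[[0,0,-0.5,0,0,0],[0,0,-1,0,0,0],[0,0,-1,0,0,0],[0,0,-1,0,0,0],[0,0,-1,0,0,0],[0,0,-1,0,0,0],[0,0,-1,0,0,0],[0,0,0,0,0,0],[0,0,0,0,0,0]]'
```

```text
clock: 6.9
tcp_pos: [0.4436, -0.1178, 0.0023]
orientation: [-2.155, -2.285, 0.0]
contact_force: [0.9, -0.2, -0.8]
grip_width: 0.0429
gripper_force: 0.0
clock: 7.7
tcp_pos: [0.4439, -0.1178, 0.0028]
orientation: [2.155, 2.285, 0.0]
contact_force: [-1.3, 1.5, 5.6]
grip_width: 0.0183
gripper_force: 78.8
clock: 8.6
tcp_pos: [0.4431, -0.118, 0.1322]
orientation: [-2.156, -2.285, 0.001]
contact_force: [-0.3, 0.1, -5.3]
grip_width: 0.0177
gripper_force: 79.2
```

```bash
python3 -m crank '[[0,0,0,0,0,0.08],[0,0.2,0,0,0,0.155],[0,0.4,0,0,0,0.155],[0,0.5,0,0,0,0.155],[0,0.5,0,0,0,0.155],[0.2,0.5,0,0,0,0.155],[0.3,0.5,0,0,0,0.155],[0.4,0.5,0,0,0,0.155],[0.4,0.3,0,0,0,0.05],[0,0,0,0,0,0],[0,0,0,0,0,0]]'
python3 -c "
from h import *
need([.527,-.125,.135],38.7)"
```

```text
clock: 9.7
tcp_pos: [0.5184, -0.1267, 0.131]
orientation: [-2.962, -1.042, 0.004]
contact_force: [-0.7, 0.4, -5.1]
grip_width: 0.0181
gripper_force: 79.1
t 9.7 tcp [ 0.5184 -0.1267  0.131 ] yaw 38.78 tilt 0.18 shift [ 0.388  0.201 -0.199] turn 0.0017 F [-0.66  0.36 -5.08] w 0.0181 gf 79.1
```

```bash
python3 - <<'E'
from h import *
d=grab('wrist'); np.savez('w3.npz',**d); save(d,'w3.png')
a=ortho(d,.6426,-.0322,.096,.03,400); b=ortho(d,.5184+.0878*.78,-.1267+.0878*.625,.149,.04,400); c=np.hstack([a,b])
for i in (0,1): cv2.drawMarker(c,(200+400*i,200),(0,0,255),0,10)
cv2.imwrite('pics/o3.png',c)
E
```

```text
(no output)
```

View pics/o3.png

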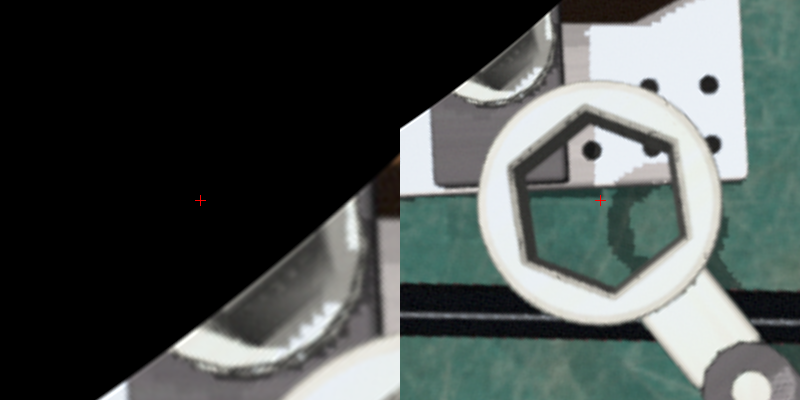

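In this view the ring is held level and centred at (600,203). The nut is cut off at the top edge, so I step sideways to bring it into view beside the ring.

```bash
python3 -m crank '[[0.6,-0.6,-0.1,0,0,0],[0.8,-0.7,-0.1,0,0,0],[0.8,-0.7,0,0,0,0],[0.8,-0.7,0,0,0,0],[0.4,-0.4,0,0,0,0],[0,0,0,0,0,0],[0,0,0,0,0,0]]'
python3 - <<'E'
from h import *
need([.533,-.036,.135],38.7)
d=grab('wrist'); np.savez('w4.npz',**d); save(d,'w4.png'); o=status.get_obs(); t=o['tcp_pos']
a=ortho(d,.6426,-.0322,.096,.03,400); b=ortho(d,t[0]+.0878*.78,t[1]+.0878*.625,t[2]+.0172,.03,400); c=np.hstack([a,b])
for i in (0,1): cv2.drawMarker(c,(200+400*i,200),(0,0,255),0,10)
cv2.imwrite('pics/o4.png',c)
E
```

```text
clock: 10.45
tcp_pos: [0.5336, -0.0373, 0.1362]
orientation: [2.964, 1.04, -0.002]
contact_force: [0.7, -1.1, -4.4]
grip_width: 0.018
gripper_force: 79.1
t 10.45 tcp [ 0.5336 -0.0373  0.1362] yaw 38.66 tilt 0.07 shift [ 0.018 -0.067  0.062] turn -0.0009 F [ 0.74 -1.14 -4.38] w 0.018 gf 79.1
```

View pics/o4.png

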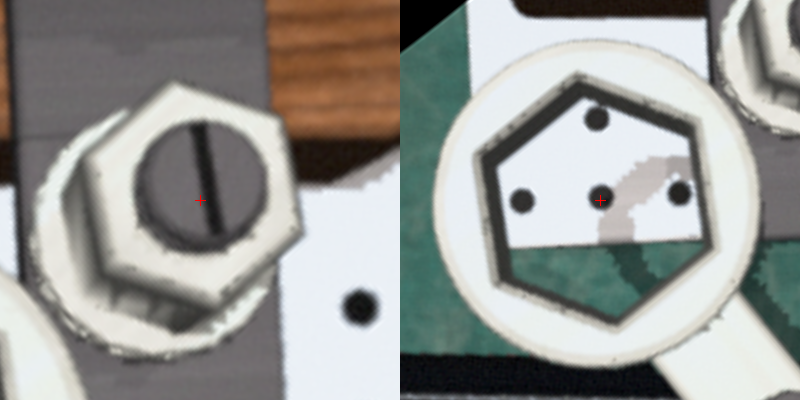

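The nut top hexagon is centred at (195,195) with its vertices at 9.9°. The ring hole is centred at (597,204) at 9.5°, so the two are aligned to within 0.5°. I move 65 mm along tool y and check again.

```bash
python3 -m crank '[[0.04,0.5,0,0,0,0],[0.045,0.9,0,0,0,0],[0,0.9,0,0,0,0],[0,0.64,0,0,0,0],[0,0.3,0,0,0,0],[0,0,0,0,0,0],[0,0,0.6,0,0,0],[0,0,0,0,0,0],[0,0,0,0,0,0]]'
python3 - <<'E'
from h import *
need([.5772,-.0869,.124],38.66)
d=grab('wrist'); np.savez('w5.npz',**d); save(d,'w5.png'); o=status.get_obs(); t=o['tcp_pos']
a=ortho(d,.6434,-.0315,.096,.03,400); b=ortho(d,t[0]+.0679,t[1]+.0554,t[2]+.0172,.03,400); c=np.hstack([a,b])
for i in (0,1): cv2.drawMarker(c,(200+400*i,200),(0,0,255),0,10)
cv2.imwrite('pics/o5.png',c)
E
```

```text
clock: 11.4
tcp_pos: [0.5751, -0.0849, 0.1238]
orientation: [-2.963, -1.042, 0.002]
contact_force: [0.1, 0.0, -4.4]
grip_width: 0.0185
gripper_force: 79.0
t 11.4 tcp [ 0.5751 -0.0849  0.1238] yaw 38.74 tilt 0.11 shift [ 0.02   0.147 -0.012] turn 0.0018 F [ 0.08  0.01 -4.44] w 0.0185 gf 79.0
```

View pics/o5.png

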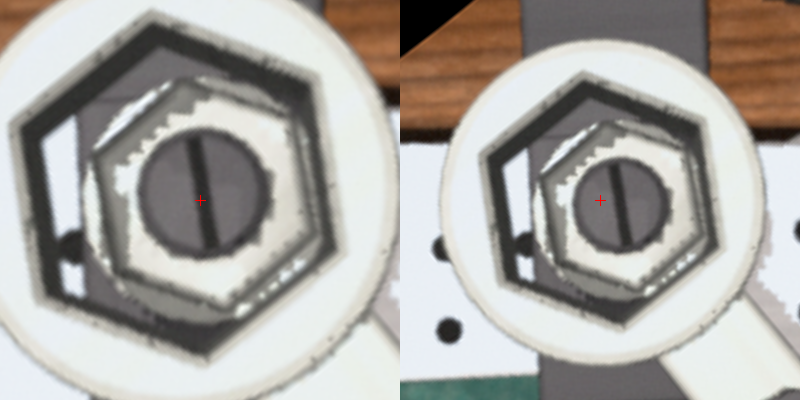

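Through the hole the nut sits about 2–3 mm toward tool +y from the ring centre. I correct for that and lower in small steps, watching the force.

```bash
python3 -m crank '[[-0.02,0.13,0,0,0,0],[0,0,0.4,0,0,0],[0,0,0.4,0,0,0],[0,0,0.2,0,0,0],[0,0,0,0,0,0]]'
python3 -c "
from h import *
need([.5764,-.0872,.098],38.7)"
python3 -m crank '[[0,0,0.15,0,0,0],[0,0,0.15,0,0,0],[0,0,0.1,0,0,0],[0,0,0,0,0,0]]'
```

```text
clock: 11.95
tcp_pos: [0.5765, -0.0879, 0.1034]
orientation: [-2.963, -1.04, 0.003]
contact_force: [-0.5, 0.8, -5.0]
grip_width: 0.018
gripper_force: 79.1
t 11.95 tcp [ 0.5765 -0.0879  0.1034] yaw 38.68 tilt 0.12 shift [ 0.019 -0.028  0.268] turn -0.0004 F [-0.47  0.82 -5.02] w 0.018 gf 79.1
clock: 12.35
tcp_pos: [0.577, -0.0877, 0.0963]
orientation: [-2.964, -1.041, 0.001]
contact_force: [-1.0, 0.5, -4.5]
grip_width: 0.018
gripper_force: 79.3
```

```bash
python3 -m crank '[[0,0,0.15,0,0,0],[0,0,0.15,0,0,0],[0,0,0,0,0,0]]'
python3 -m crank '[[0,0,0.2,0,0,0],[0,0,0.2,0,0,0],[0,0,0,0,0,0]]'
```

```text
clock: 12.65
tcp_pos: [0.5768, -0.0877, 0.0899]
orientation: [-2.964, -1.041, 0.001]
contact_force: [-1.4, 1.2, -5.3]
grip_width: 0.0181
gripper_force: 79.1
clock: 12.95
tcp_pos: [0.5768, -0.0877, 0.0817]
orientation: [-2.964, -1.04, 0.001]
contact_force: [-2.5, 1.8, -5.6]
grip_width: 0.0186
gripper_force: 79.1
```

```bash
python3 -m crank '[[0,0,0.2,0,0,0],[0,0,0.1,0,0,0],[0,0,0,0,0,0]]'
python3 -m crank '[[0,0,0.08,0,0,0],[0,0,0,0,0,0],[0,0,0,0,0,0]]'
```

```text
clock: 13.25
tcp_pos: [0.5769, -0.0878, 0.076]
orientation: [-2.964, -1.04, 0.001]
contact_force: [-2.7, 2.2, -5.3]
grip_width: 0.0181
gripper_force: 79.2
clock: 13.55
tcp_pos: [0.577, -0.0879, 0.0748]
orientation: [-2.964, -1.04, 0.001]
contact_force: [-4.5, 2.6, -4.9]
grip_width: 0.0177
gripper_force: 79.2
```

```bash
python3 -m crank '[[0,0,0.08,0,0,0],[0,0,0,0,0,0],[0,0,0,0,0,0]]'
python3 -m crank '[[0,0,0.06,0,0,0],[0,0,0,0,0,0],[0,0,0,0,0,0],[0,0,0,0,0,0]]'
```

```text
clock: 13.85
tcp_pos: [0.5771, -0.0879, 0.0735]
orientation: [2.964, 1.04, -0.001]
contact_force: [-5.0, 2.1, -2.5]
grip_width: 0.0182
gripper_force: 79.6
clock: 14.25
tcp_pos: [0.5771, -0.088, 0.0728]
orientation: [2.964, 1.04, -0.0]
contact_force: [-7.9, 2.2, 2.3]
grip_width: 0.0182
gripper_force: 80.2
```

The ring is down on the collar: Fz has reversed and the TCP height matches. I release, then slide straddling the handle out to the grip, and measure it with depth.

```bash
python3 -m crank '[[0,0,0,0,0,0],[0,0,0,0,0,0],[0,0,0,0,0,0],[0,0,0,0,0,0],[0,0,0,0,0,0]]' 1 20
python3 -m crank '[[-0.4,0,0,0,0,0],[-0.8,0,0,0,0,0],[-1,0,0,0,0,0],[-1,0,0,0,0,0],[-1,0,0,0,0,0],[-0.8,0,0,0,0,0],[-0.6,0,0,0,0,0],[0,0,0,0,0,0],[0,0,0,0,0,0]]'
cat >> h.py <<'E'
def wpts(d):
    V,U=np.mgrid[0:400,0:640]; u,v=U-d['cx'],V-d['cy']; rr=np.hypot(u,v)+1e-9; th=rr/d['f']; z=d['depth']; t=np.tan(th)*z
    p=np.stack([u/rr*t,-v/rr*t,-z],-1); p[(z<=0)|(th>1.4)]=np.nan
    M=np.linalg.inv(d['world_to_cam']); return p@M[:3,:3].T+M[:3,3]
def handle(d,nut=np.array([.6444,-.0323]),c=np.array([-.78,-.625])):
    """fit wrench handle: points above bench near ray from nut; print direction per distance band"""
    P=wpts(d).reshape(-1,3); ok=np.isfinite(P).all(1); P=P[ok]
    q=P[:,:2]-nut; s=q@c; l=q@np.array([-c[1],c[0]])
    for a,b in [(.03,.045),(.07,.10),(.105,.13),(.145,.165),(.165,.185),(.185,.205),(.205,.225),(.225,.25)]:
        k=(s>a)&(s<b)&(abs(l)<.03)&(P[:,2]>.035)&(P[:,2]<.11)
        if k.sum()<5: continue
        zt=np.percentile(P[k,2],90); k&=P[:,2]>zt-.008; g=P[k]; m=(np.percentile(g,3,0)+np.percentile(g,97,0))/2; lm=(np.percentile(l[k],3)+np.percentile(l[k],97))/2
        n=nut+c*(a+b)/2+lm*np.array([-c[1],c[0]])-nut
        print(a,b,k.sum(),'xy',(nut+n).round(4),'ztop',zt.round(4),'lat mm',(lm*1e3).round(1),'w',((np.percentile(l[k],97)-np.percentile(l[k],3))*1e3).round(1),'dir',np.degrees(np.arctan2(n[1],n[0])).round(1))
E
python3 - <<'E'
from h import *
need([.488,-.157,.05],38.7)
d=grab('wrist'); np.savez('w6.npz',**d); save(d,'w6.png'); handle(d)
E
```

```text
clock: 14.75
tcp_pos: [0.5777, -0.0881, 0.0723]
orientation: [2.964, 1.04, 0.001]
contact_force: [-0.4, 0.3, 0.1]
grip_width: 0.0854
gripper_force: 0.0
clock: 15.65
tcp_pos: [0.4902, -0.1578, 0.0723]
orientation: [2.964, 1.04, 0.001]
contact_force: [0.7, -1.2, -1.1]
grip_width: 0.0854
gripper_force: 0.0
t 15.65 tcp [ 0.4902 -0.1578  0.0723] yaw 38.66 tilt 0.05 shift [-0.062 -0.102  1.115] turn -0.0008 F [ 0.66 -1.17 -1.07] w 0.0854 gf 0.0
0.07 0.1 2825 xy [ 0.5799 -0.0877] ztop 0.0836 lat mm 2.9 w 18.8 dir -139.3
0.105 0.13 2468 xy [ 0.5554 -0.1091] ztop 0.0784 lat mm 4.3 w 18.4 dir -139.2
0.145 0.165 2250 xy [ 0.5272 -0.1338] ztop 0.0783 lat mm 5.9 w 24.2 dir -139.1
0.165 0.185 1893 xy [ 0.5119 -0.1467] ztop 0.0761 lat mm 6.4 w 24.5 dir -139.2
0.185 0.205 1558 xy [ 0.4968 -0.1598] ztop 0.0734 lat mm 7.2 w 24.7 dir -139.2
0.205 0.225 1265 xy [ 0.4817 -0.1729] ztop 0.0707 lat mm 8.0 w 25.0 dir -139.2
0.225 0.25 1216 xy [ 0.4646 -0.1876] ztop 0.068 lat mm 8.8 w 24.7 dir -139.2
```

The depth fit puts the drooped grip at about (0.493,−0.163), top at 0.073, with the handle direction at −139.2°. I lower onto it, grip lightly at 20 N and lift the handle level.

```bash
python3 -m crank '[[-0.05,0.29,0.3,0,0,-0.047],[0,0,0.6,0,0,0],[0,0,0.6,0,0,0],[0,0,0,0,0,0]]'
python3 -m crank '[[0,0,0,0,0,0],[0,0,0,0,0,0],[0,0,0,0,0,0],[0,0,0,0,0,0],[0,0,0,0,0,0],[0,0,0,0,0,0],[0,0,0,0,0,0],[0,0,0,0,0,0]]' 0 20
python3 -m crank '[[0,0,-0.2,0,0,0],[0,0,-0.3,0,0,0],[0,0,-0.3,0,0,0],[0,0,-0.2,0,0,0],[0,0,0,0,0,0],[0,0,0,0,0,0]]'
python3 - <<'E'
from h import *
need([.493,-.163,.065],40.8)
d=grab('wrist'); handle(d)
E
```

```text
clock: 16.1
tcp_pos: [0.4913, -0.1621, 0.04]
orientation: [-2.942, -1.094, 0.005]
contact_force: [-0.6, -0.2, -0.2]
grip_width: 0.0856
gripper_force: 0.0
clock: 16.9
tcp_pos: [0.4929, -0.1631, 0.0422]
orientation: [2.945, 1.094, 0.001]
contact_force: [0.6, 0.4, 0.3]
grip_width: 0.0255
gripper_force: 28.2
clock: 17.5
tcp_pos: [0.4924, -0.1633, 0.0622]
orientation: [2.945, 1.094, -0.0]
contact_force: [-0.1, -0.6, -2.4]
grip_width: 0.0256
gripper_force: 27.5
t 17.5 tcp [ 0.4924 -0.1633  0.0622] yaw 40.77 tilt 0.01 shift [ 0.03   0.008 -0.141] turn -0.0006 F [-0.1  -0.56 -2.37] w 0.0256 gf 27.5
0.07 0.1 2622 xy [ 0.5799 -0.0877] ztop 0.089 lat mm 2.9 w 18.6 dir -139.4
0.105 0.13 3453 xy [ 0.5551 -0.1087] ztop 0.0884 lat mm 3.8 w 18.5 dir -139.4
0.145 0.165 3290 xy [ 0.5268 -0.1333] ztop 0.0926 lat mm 5.3 w 24.0 dir -139.4
0.165 0.185 2748 xy [ 0.5116 -0.1463] ztop 0.0922 lat mm 6.0 w 24.4 dir -139.3
0.185 0.205 1269 xy [ 0.4928 -0.1548] ztop 0.1066 lat mm 0.8 w 55.7 dir -141.1
0.205 0.225 1913 xy [ 0.4812 -0.1723] ztop 0.092 lat mm 7.2 w 26.9 dir -139.4
0.225 0.25 876 xy [ 0.4642 -0.1871] ztop 0.0907 lat mm 8.1 w 24.8 dir -139.3
```

```bash
cat >> h.py <<'E'
def brk(nut=np.array([.6444,-.0323])):
    o=status.get_obs(); x=-R.from_rotvec(o['orientation']).as_matrix()[:2,0]; x/=np.linalg.norm(x); n=np.array([-x[1],x[0]])
    d=grab('wrist'); P=wpts(d).reshape(-1,3); P=P[np.isfinite(P).all(1)]; q=P[:,:2]-nut; s=q@x; l=q@n; S=[];L=[]
    for a in np.r_[np.arange(.072,.125,.01),np.arange(.145,.18,.01)]:
        k=(s>a)&(s<a+.01)&(abs(l)<.035)&(P[:,2]>.035)&(P[:,2]<.105)
        if k.sum()<30: continue
        k&=P[:,2]>np.percentile(P[k,2],90)-.008; S.append(a+.005); L.append(np.percentile(l[k],[3,97]).mean())
    p=np.polyfit(S,L,1); t=o['tcp_pos'][:2]-nut; F=o['contact_force']
    print('t %.2f z %.4f R %.4f tcpdir %.2f yawdir %.2f handledir %.2f offs@nut %.2f mm -> brk~%.3f  Ftan(cw+) %.2f Frad %.2f Fz %.2f Mz %.2f n%d'%(o['clock'],o['tcp_pos'][2],np.hypot(*t),np.degrees(np.arctan2(t[1],t[0])),np.degrees(np.arctan2(x[1],x[0])),np.degrees(np.arctan2(x[1],x[0])+np.arctan(p[0])),p[1]*1e3,p[1]/.05,F[0]*n[0]+F[1]*n[1],F[0]*x[0]+F[1]*x[1],F[2],o['moment'][2],len(S)))
E
python3 -m crank '[[0,0,-0.15,0,0,0],[0,0,0,0,0,0],[0,0,0,0,0,0]]'; python3 -c "
from h import *
brk()"
python3 -m crank '[[0.012,-0.349,0,0,0,0.0444],[0.012,-0.349,0,0,0,0.0444],[0.012,-0.349,0,0,0,0.0444],[0.012,-0.349,0,0,0,0.0444],[0,0,0,0,0,0]]';  python3 -c "
from h import *
brk()"
```

```text
clock: 17.85
tcp_pos: [0.4926, -0.1631, 0.0651]
orientation: [-2.945, -1.095, 0.0]
contact_force: [-0.6, 0.3, -3.7]
grip_width: 0.0257
gripper_force: 27.3
t 17.85 z 0.0651 R 0.2004 tcpdir -139.26 yawdir -139.21 handledir -139.18 offs@nut -0.54 mm -> brk~-0.011  Ftan(cw+) -0.65 Frad 0.24 Fz -3.67 Mz -0.04 n10
clock: 18.4
tcp_pos: [0.4755, -0.1406, 0.065]
orientation: [3.014, 0.886, -0.002]
contact_force: [-2.0, -2.9, -2.8]
grip_width: 0.0257
gripper_force: 27.4
t 18.40 z 0.0650 R 0.2006 tcpdir -147.32 yawdir -147.23 handledir -147.25 offs@nut -0.43 mm -> brk~-0.009  Ftan(cw+) 1.34 Frad 3.29 Fz -2.84 Mz -0.06 n10
```

```bash
for i in 1; do python3 -m crank '[[0.005,-0.349,0,0,0,0.0444],[0.005,-0.349,0,0,0,0.0444],[0.005,-0.349,0,0,0,0.0444],[0,0,0,0,0,0]]' | head -1;  python3 -c "
from h import *
brk()"; done
python3 -m crank '[[0.012,-0.349,0,0,0,0.0444],[0.012,-0.349,0,0,0,0.0444],[0.012,-0.349,0,0,0,0.0444],[0,0,0,0,0,0]]' | head -1;  python3 -c "
from h import *
brk()"
```

```text
clock: 18.85
t 18.85 z 0.0650 R 0.2006 tcpdir -153.28 yawdir -153.18 handledir -153.18 offs@nut -0.46 mm -> brk~-0.009  Ftan(cw+) 0.93 Frad 3.16 Fz -2.87 Mz -0.07 n10
clock: 19.3
t 19.30 z 0.0649 R 0.2006 tcpdir -159.29 yawdir -159.17 handledir -159.16 offs@nut -0.52 mm -> brk~-0.010  Ftan(cw+) 1.07 Frad 5.11 Fz -2.04 Mz -0.07 n10
```

```bash
python3 -m crank '[[-0.03,-0.349,0,0,0,0.0444],[0.0,-0.349,0,0,0,0.0444],[0.012,-0.349,0,0,0,0.0444],[0,0,0,0,0,0]]' | head -1;  python3 -c "
from h import *
brk()"
python3 -m crank '[[0.012,-0.349,0,0,0,0.0444],[0.012,-0.349,0,0,0,0.0444],[0,0,0,0,0,0]]' | head -1;  python3 -c "
from h import *
brk()"
```

```text
clock: 19.75
t 19.75 z 0.0650 R 0.2007 tcpdir -165.28 yawdir -165.12 handledir -165.16 offs@nut -0.46 mm -> brk~-0.009  Ftan(cw+) 2.90 Frad 3.32 Fz -2.65 Mz -0.13 n10
clock: 20.1
t 20.10 z 0.0649 R 0.2007 tcpdir -169.26 yawdir -169.11 handledir -169.10 offs@nut -0.54 mm -> brk~-0.011  Ftan(cw+) 1.66 Frad 4.83 Fz -2.22 Mz -0.09 n10
```

```bash
python3 -m crank '[[0,-0.349,0,0,0,0.0444],[0.0,-0.349,0,0,0,0.0444],[0,0,0,0,0,0]]' | head -1;  python3 -c "
from h import *
brk()"
python3 -m crank '[[0,-0.349,0,0,0,0.0444],[0.012,-0.349,0,0,0,0.0444],[0,0,0,0,0,0]]' | head -1;  python3 -c "
from h import *
brk()"
```

```text
clock: 20.45
t 20.45 z 0.0650 R 0.2007 tcpdir -173.25 yawdir -173.10 handledir -173.10 offs@nut -0.48 mm -> brk~-0.010  Ftan(cw+) 1.87 Frad 4.93 Fz -2.65 Mz -0.09 n10
clock: 20.8
t 20.80 z 0.0650 R 0.2007 tcpdir -177.23 yawdir -177.09 handledir -177.08 offs@nut -0.46 mm -> brk~-0.009  Ftan(cw+) 1.95 Frad 4.30 Fz -2.28 Mz -0.09 n10
```

```bash
python3 -m crank '[[0,-0.349,0,0,0,0.0444],[0.0,-0.349,0,0,0,0.0444],[0,0,0,0,0,0]]' | head -1;  python3 -c "
from h import *
brk()"
python3 -m crank '[[0,-0.349,0,0,0,0.0444],[0.012,-0.349,0,0,0,0.0444],[0,0,0,0,0,0]]' | head -1;  python3 -c "
from h import *
brk(); print(status.get_obs()['joints'].round(2))"
```

```text
clock: 21.15
t 21.15 z 0.0650 R 0.2007 tcpdir 178.83 yawdir 178.92 handledir 179.03 offs@nut -0.57 mm -> brk~-0.011  Ftan(cw+) 2.41 Frad 3.63 Fz -3.15 Mz 0.11 n10
clock: 21.5
t 21.50 z 0.0650 R 0.2008 tcpdir 174.83 yawdir 174.91 handledir 174.98 offs@nut -0.45 mm -> brk~-0.009  Ftan(cw+) 2.79 Frad 4.94 Fz -1.49 Mz 0.07 n10
[ 0.06  0.37 -0.2   2.21  0.13  0.57 -1.89]
```

```bash
python3 -m crank '[[0,-0.349,0,0,0,0.0444],[0.0,-0.349,0,0,0,0.0444],[0,0,0,0,0,0]]' | head -1;  python3 -c "
from h import *
brk()"
python3 -m crank '[[0,-0.349,0,0,0,0.0444],[0,0,0,0,0,0]]' | head -1;  python3 -c "
from h import *
brk()"
```

```text
clock: 21.85
t 21.85 z 0.0651 R 0.2008 tcpdir 170.91 yawdir 170.93 handledir 171.02 offs@nut -0.28 mm -> brk~-0.006  Ftan(cw+) 3.60 Frad 3.00 Fz -2.94 Mz 0.26 n10
clock: 22.1
t 22.10 z 0.0651 R 0.2008 tcpdir 168.99 yawdir 168.91 handledir 169.26 offs@nut -0.66 mm -> brk~-0.013  Ftan(cw+) 4.48 Frad 3.47 Fz -2.75 Mz 0.26 n10
```

```bash
python3 -m crank '[[0,-0.349,0,0,0,0.0444],[0,0,0,0,0,0]]' | head -1;  python3 -c "
from h import *
brk()"
python3 -m crank '[[0,-0.25,0,0,0,0.032],[0,0,0,0,0,0]]' | head -1;  python3 -c "
from h import *
brk()"
```

```text
clock: 22.35
t 22.35 z 0.0651 R 0.2009 tcpdir 167.20 yawdir 166.80 handledir 166.90 offs@nut 1.24 mm -> brk~0.025  Ftan(cw+) 6.37 Frad 1.46 Fz -2.94 Mz -0.08 n10
clock: 22.6
t 22.60 z 0.0650 R 0.2008 tcpdir 165.97 yawdir 165.28 handledir 165.24 offs@nut 2.81 mm -> brk~0.056  Ftan(cw+) 8.93 Frad 2.21 Fz -2.54 Mz -0.42 n10
```

The handle is breaking over (line offset at the nut is growing). I now continue about the hinge pin in small steps.

```bash
python3 -m crank '[[0,-0.26,0,0,0,0.07],[0,0,0,0,0,0]]' | head -1;  python3 -c "
from h import *
brk()"
python3 -m crank '[[0,-0.2,0,0,0,0.045],[0,0,0,0,0,0]]' | head -1;  python3 -c "
from h import *
brk()"
```

```text
clock: 22.85
t 22.85 z 0.0652 R 0.2005 tcpdir 164.06 yawdir 162.23 handledir 162.18 offs@nut 6.78 mm -> brk~0.136  Ftan(cw+) 4.85 Frad 1.61 Fz -3.30 Mz -0.22 n10
clock: 23.1
t 23.10 z 0.0653 R 0.2002 tcpdir 162.79 yawdir 160.26 handledir 160.21 offs@nut 9.27 mm -> brk~0.185  Ftan(cw+) 4.41 Frad -1.45 Fz -3.36 Mz -0.23 n10
```

The breakover is about 0.19 rad and has been held. Now I back off about the pin to let the handle straighten.

```bash
python3 -m crank '[[0,0,0,0,0,0],[0,0.26,0,0,0,-0.0444],[0,0.26,0,0,0,-0.0444],[0,0.26,0,0,0,-0.0444],[0,0,0,0,0,0]]' | head -1;  python3 -c "
from h import *
brk()"
python3 -m crank '[[0,0.26,0,0,0,-0.0444],[0,0.26,0,0,0,-0.0444],[0,0,0,0,0,0]]' | head -1;  python3 -c "
from h import *
brk()"
```

```text
clock: 23.65
t 23.65 z 0.0655 R 0.2008 tcpdir 167.35 yawdir 166.34 handledir 166.72 offs@nut 2.44 mm -> brk~0.049  Ftan(cw+) 2.18 Frad -2.26 Fz -3.15 Mz 0.46 n10
clock: 24.0
t 24.00 z 0.0655 R 0.2009 tcpdir 170.26 yawdir 170.23 handledir 170.39 offs@nut -0.32 mm -> brk~-0.006  Ftan(cw+) 2.72 Frad -2.95 Fz -4.05 Mz 0.20 n10
```

```bash
python3 -m crank '[[0,0.1,0,0,0,-0.01],[0,0,0,0,0,0]]' | head -1;  python3 -c "
from h import *
brk()"
python3 -m crank '[[0,0,0,0,0,0],[0,0,0,0,0,0],[0,0,0,0,0,0],[0,0,0,0,0,0],[0,0,0,0,0,0]]' 1 20 | head -1;  python3 -c "
from h import *
brk()"
```

```text
clock: 24.25
t 24.25 z 0.0655 R 0.2009 tcpdir 170.63 yawdir 170.67 handledir 170.77 offs@nut -0.32 mm -> brk~-0.006  Ftan(cw+) 3.07 Frad -4.65 Fz -4.06 Mz 0.16 n10
clock: 24.8
t 24.80 z 0.0652 R 0.2022 tcpdir 170.61 yawdir 170.69 handledir 178.02 offs@nut 5.28 mm -> brk~0.106  Ftan(cw+) 0.29 Frad -0.77 Fz -0.75 Mz -0.02 n10
```

```bash
python3 - <<'E'
from h import *
d=grab('wrist'); save(d,'w7.png'); a=np.radians(178); handle(d,c=np.array([np.cos(a),np.sin(a)])); need([.5544,-.0323,.06],-2)
E
```

```text
0.07 0.1 2336 xy [ 0.5593 -0.0344] ztop 0.0819 lat mm 5.1 w 18.5 dir -178.6
0.105 0.13 2739 xy [ 0.5267 -0.0352] ztop 0.0787 lat mm 7.0 w 18.6 dir -178.6
0.145 0.165 2412 xy [ 0.4892 -0.0365] ztop 0.0789 lat mm 9.6 w 23.7 dir -178.4
0.165 0.185 2034 xy [ 0.4691 -0.0373] ztop 0.0767 lat mm 11.1 w 24.3 dir -178.4
0.185 0.205 640 xy [ 0.4487 -0.0487] ztop 0.1038 lat mm 23.2 w 12.9 dir -175.2
0.205 0.225 288 xy [ 0.429  -0.0408] ztop 0.1013 lat mm 16.0 w 1.8 dir -177.8
0.225 0.25 954 xy [ 0.4066 -0.0365] ztop 0.0688 lat mm 12.5 w 19.3 dir -179.0
t 24.9 tcp [0.4449 0.0005 0.0652] yaw -9.32 tilt 0.02 shift [5.668 0.733 0.26 ] turn -0.1627 F [-0.29  0.64 -0.48] w 0.0856 gf 0.0
```

View pics/w7.png

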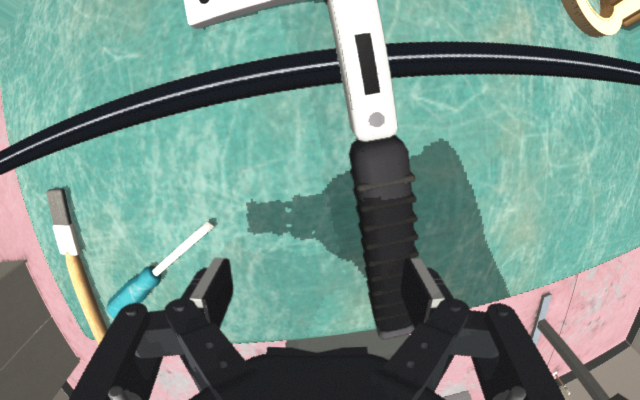

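The picture shows the handle straight, crossing from (350,30) to (395,330) and lying against the right finger after springing back through the ring's play. I centre the fingers over it, slide to the balance point and grip with a slight clockwise bias, so the nut isn't turned back.

```bash
python3 -m crank '[[0,0.4,0,0,0,0],[0,0.4,0,0,0,-0.08],[0,0,0,0,0,-0.083],[0,0,0,0,0,0]]' | tail -5 | head -2
python3 - <<'E'
from h import *
d=grab('wrist'); a=np.radians(-179); handle(d,c=np.array([np.cos(a),np.sin(a)])); need([.5565,-.0292,.06],-2)
E
```

```text
tcp_pos: [0.442, -0.0164, 0.0651]
orientation: [3.141, -0.056, -0.0]
0.07 0.1 2379 xy [ 0.5594 -0.0338] ztop 0.082 lat mm 0.0 w 18.5 dir -179.0
0.105 0.13 2757 xy [ 0.5269 -0.0346] ztop 0.0787 lat mm 0.2 w 18.3 dir -178.9
0.145 0.165 2493 xy [ 0.4894 -0.0357] ztop 0.0788 lat mm 0.7 w 24.0 dir -178.8
0.165 0.185 2105 xy [ 0.4694 -0.0363] ztop 0.0766 lat mm 0.9 w 24.6 dir -178.7
0.185 0.205 556 xy [ 0.4499 -0.0621] ztop 0.1031 lat mm 26.4 w 6.7 dir -171.3
0.205 0.225 298 xy [ 0.4298 -0.059 ] ztop 0.0976 lat mm 22.9 w 1.1 dir -172.9
0.225 0.25 1296 xy [ 0.407  -0.0379] ztop 0.0688 lat mm 1.5 w 24.5 dir -178.6
t 25.35 tcp [ 0.4421 -0.0161  0.0651] yaw -2.12 tilt 0.0 shift [5.74  0.444 0.255] turn -0.0026 F [0.55 0.72 0.58] w 0.0852 gf 0.0
```

```bash
python3 -m crank '[[0.5,0.1,0,0,0,-0.02],[1,0.1,0,0,0,0],[1,0.1,0,0,0,0],[1,0.1,0,0,0,0],[1,0.1,0,0,0,0],[0.8,0.02,0,0,0,0],[0.44,0,0.2,0,0,0],[0,0,0.25,0,0,0],[0,0,0,0,0,0]]' | head -3
python3 -c "
from h import *
need([.5565,-.0308,.056],-1)"
python3 -m crank '[[0,0,0,0,0,0],[0,0,0,0,0,0],[0,0,0,0,0,0],[0,0,0,0,0,0],[0,0,0,0,0,0],[0,0,0,0,0,0],[0,0,0,0,0,0],[0,0,0,0,0,0]]' 0 80
python3 -c "
from h import *
need([.5565,-.0308,.056],-1)"
```

```text
clock: 26.25
tcp_pos: [0.5554, -0.0283, 0.0549]
orientation: [3.141, -0.03, -0.004]
t 26.25 tcp [ 0.5554 -0.0283  0.0549] yaw -1.09 tilt 0.15 shift [ 0.056  0.126 -0.054] turn -0.0021 F [-0.15 -0.05  0.03] w 0.0855 gf 0.0
clock: 27.05
tcp_pos: [0.5562, -0.0296, 0.0562]
orientation: [3.14, -0.032, -0.001]
contact_force: [-4.2, -5.2, 3.8]
grip_width: 0.0189
gripper_force: 81.0
t 27.05 tcp [ 0.5562 -0.0296  0.0562] yaw -1.18 tilt 0.09 shift [0.015 0.061 0.011] turn -0.004 F [-4.21 -5.2   3.76] w 0.0189 gf 81.0
```

```bash
python3 -m crank '[[0,0,0,0,0,0],[0,0,0,0,0,0],[0,0,-0.22,0,0.06,0],[0,0,-0.22,0,0.093,0],[0,0,0,0,0,0],[0,0,0,0,0,0]]' 0.5 80
python3 -c "
from h import *
need([.5575,-.0308,.0648],-1)
d=grab('wrist'); a=np.radians(-179); handle(d,c=np.array([np.cos(a),np.sin(a)]))"
```

```text
clock: 27.65
tcp_pos: [0.5566, -0.0278, 0.0651]
orientation: [3.135, -0.029, 0.187]
contact_force: [0.4, -0.4, 0.3]
grip_width: 0.0426
gripper_force: 0.0
t 27.65 tcp [ 0.5566 -0.0278  0.0651] yaw -1.06 tilt 6.83 shift [0.046 0.15  0.019] turn -0.0013 F [ 0.39 -0.39  0.33] w 0.0426 gf 0.0
0.03 0.045 1442 xy [ 0.6069 -0.033 ] ztop 0.0833 lat mm 0.1 w 17.1 dir -178.9
0.07 0.1 1139 xy [ 0.5594 -0.0326] ztop 0.1031 lat mm -1.2 w 56.7 dir -179.8
0.105 0.13 1294 xy [ 0.5269 -0.0349] ztop 0.0784 lat mm 0.5 w 18.4 dir -178.7
0.145 0.165 10 xy [ 0.4894 -0.0357] ztop 0.0653 lat mm 0.7 w 25.7 dir -178.7
```

```bash
python3 -m crank '[[0.03,0.12,0,0,0,0],[0,0,0,0,0,0],[0,0,0,0,0,0],[0,0,0,0,0,0],[0,0,0,0,0,0],[0,0,0,0,0,0],[0,0,0,0,0,0],[0,0,0,0,0,0]]' 0 80 | tail -3
python3 -m crank '[[0,0,-0.13,0,-0.038,0],[0,0,-0.13,0,-0.038,0],[0,0,-0.13,0,-0.038,0],[0,0,-0.13,0,-0.038,0],[0,0,0,0,0,0],[0,0,0,0,0,0]]'
python3 -c "
from h import *
need([.5565,-.0308,.0728],-1)
d=grab('wrist'); a=np.radians(-179); handle(d,c=np.array([np.cos(a),np.sin(a)]))"
```

```text
contact_force: [1.2, -3.2, 0.8]
grip_width: 0.018
gripper_force: 80.1
clock: 29.1
tcp_pos: [0.5562, -0.0306, 0.0747]
orientation: [-3.141, 0.03, -0.002]
contact_force: [3.3, -2.8, -5.3]
grip_width: 0.0177
gripper_force: 79.2
t 29.1 tcp [ 0.5562 -0.0306  0.0747] yaw -1.1 tilt 0.06 shift [0.017 0.011 0.093] turn -0.0022 F [ 3.29 -2.82 -5.32] w 0.0177 gf 79.2
0.03 0.045 1424 xy [ 0.6069 -0.0313] ztop 0.0864 lat mm -1.7 w 16.8 dir 178.4
0.07 0.1 1044 xy [ 0.5594 -0.0308] ztop 0.1038 lat mm -2.9 w 42.5 dir 179.0
0.105 0.13 1274 xy [ 0.5268 -0.0302] ztop 0.0898 lat mm -4.1 w 18.4 dir 179.0
0.145 0.165 15 xy [ 0.4893 -0.0303] ztop 0.0797 lat mm -4.7 w 25.2 dir 179.2
```

```bash
python3 -m crank '[[0,0,-0.2,0,0,0],[0,0,-0.2,0,0,0],[0,0,0,0,0,0]]'
python3 -m crank '[[0,0,-0.2,0,0,0],[0,0,-0.3,0,0,0],[0,0,-0.3,0,0,0],[0,0,0,0,0,0]]'
```

```text
clock: 29.45
tcp_pos: [0.5561, -0.0306, 0.0839]
orientation: [3.141, -0.03, 0.002]
contact_force: [1.3, -1.7, -5.4]
grip_width: 0.0179
gripper_force: 79.2
clock: 29.85
tcp_pos: [0.5564, -0.0301, 0.1003]
orientation: [-3.141, 0.029, -0.002]
contact_force: [0.8, 0.2, -5.5]
grip_width: 0.0182
gripper_force: 79.2
```

```bash
python3 -m crank '[[0,0,-0.7,0,0,0],[0,0,-0.8,0,0,0],[0,0.2,-0.5,0,0,-0.1],[0,0.3,0,0,0,-0.178],[0,0.3,0,0,0,-0.178],[0,0.3,0,0,0,-0.178],[-0.3,0.3,0,0,0,-0.178],[-0.4,0.2,0,0,0,-0.178],[-0.4,0,0,0,0,-0.178],[-0.4,-0.2,0,0,0,-0.178],[-0.4,-0.4,0,0,0,-0.178],[-0.4,-0.4,0,0,0,-0.178]]'
python3 -m crank '[[-0.3,-0.4,0,0,0,-0.178],[-0.3,-0.4,0,0,0,-0.178],[-0.3,-0.4,0,0,0,-0.1],[0,-0.4,0,0,0,0],[0,0,0,0,0,0]]' | head -2
python3 -c "
from h import *
need([.4439,-.1178,.03],93.3)"
```

```text
clock: 31.05
tcp_pos: [0.5169, -0.0845, 0.1399]
orientation: [2.478, 1.931, 0.0]
contact_force: [0.2, 0.6, -5.4]
grip_width: 0.0179
gripper_force: 79.1
clock: 31.55
tcp_pos: [0.4826, -0.1008, 0.1395]
t 31.55 tcp [ 0.4826 -0.1008  0.1395] yaw 95.84 tilt 0.05 shift [-0.646 -2.008  5.477] turn 0.0565 F [-0.18  0.93 -5.66] w 0.0181 gf 79.3
```

```bash
python3 -m crank '[[-0.3,-0.7,0,0,0,0.056],[-0.35,-0.7,0,0,0,0],[0,-0.6,0.5,0,0,0],[0,0,1,0,0,0],[0,0,1,0,0,0],[0,0,1,0,0,0],[0,0,1,0,0,0],[0,0,0.8,0,0,0],[0,0,0,0,0,0],[0,0,0,0,0,0]]'
python3 - <<'E'
from h import *
need([.4439,-.1178,.003],93.3)
d=grab('wrist'); a=np.radians(-86.5); P=wpts(d).reshape(-1,3); o=status.get_obs()['tcp_pos']
x=np.array([np.cos(a),np.sin(a)]); n=np.array([-x[1],x[0]]); q=P[:,:2]-o[:2]; s=q@x; l=q@n
for b in np.arange(-.11,.15,.02):
    k=(s>b)&(s<b+.02)&(abs(l)<.02)&(P[:,2]>.02)&(P[:,2]<.07)
    if k.sum()>20: print(round(b+.01,3),np.percentile(P[k,2],90).round(4),k.sum())
E
```

```text
clock: 32.55
tcp_pos: [0.4448, -0.1169, 0.0336]
orientation: [2.153, 2.287, 0.0]
contact_force: [-0.5, 1.1, -4.7]
grip_width: 0.018
gripper_force: 79.0
t 32.55 tcp [ 0.4448 -0.1169  0.0336] yaw 93.46 tilt 0.02 shift [-0.043 -0.048  1.528] turn 0.0035 F [-0.48  1.12 -4.67] w 0.018 gf 79.0
-0.1 0.0504 2793
-0.08 0.0499 1943
-0.06 0.0495 2244
-0.04 0.0468 1883
-0.02 0.0634 2930
0.0 0.0691 2184
0.02 0.0489 1123
0.04 0.0485 849
0.06 0.0462 140
```

```bash
python3 -m crank '[[0,0,0.5,0,0,0],[0,0,0.5,0,0,0],[0,0,0.25,0,0,0],[0,0,0,0,0,0],[0,0,0,0,0,0]]'
python3 -m crank '[[0,0,0.1,0,0,0],[0,0,0.1,0,0,0],[0,0,0,0,0,0],[0,0,0,0,0,0]]'
```

```text
clock: 33.1
tcp_pos: [0.4452, -0.1164, 0.0081]
orientation: [2.152, 2.288, 0.001]
contact_force: [-0.3, -0.7, -4.3]
grip_width: 0.0181
gripper_force: 79.2
clock: 33.5
tcp_pos: [0.4456, -0.1164, 0.0045]
orientation: [2.151, 2.288, 0.002]
contact_force: [-0.4, 1.0, -1.0]
grip_width: 0.018
gripper_force: 79.7
```

Contact with the bench has begun (Fz went from −4.7 to −1.0). I release, retreat upward and check.

```bash
python3 -m crank '[[0,0,0.04,0,0,0],[0,0,0,0,0,0],[0,0,0,0,0,0]]' | tail -3
python3 -m crank '[[0,0,0,0,0,0],[0,0,0,0,0,0],[0,0,0,0,0,0],[0,0,0,0,0,0],[0,0,0,0,0,0]]' 1 | tail -3
python3 -m crank '[[0,0,-0.5,0,0,0],[0,0,-1,0,0,0],[0,0,-1,0,0,0],[0,0,-1,0,0,0],[0,0,-1,0,0,0],[0,0,-1,0,0,0],[0,0,-1,0,0,0],[0,0,0,0,0,0],[0,0,0,0,0,0]]' | head -2
python3 - <<'E'
from h import *
d=grab('wrist'); save(d,'w8.png'); P=wpts(d)
a=np.radians(-86.5); nut=np.array([.4456-.0055,-.1164+.0878]); handle(dict(d),nut,np.array([np.cos(a),np.sin(a)]))
Q=P.reshape(-1,3); q=Q[:,:2]-nut; x=np.array([np.cos(a),np.sin(a)]); s=q@x; l=q@np.array([-x[1],x[0]])
for b in (-.02,.0,.03,.07,.09,.11,.15,.18,.21,.24):
    k=(s>b)&(s<b+.01)&(abs(l)<.03)&(Q[:,2]>.006)&(Q[:,2]<.06); k=k&(Q[:,2]>np.percentile(Q[k,2],60)-.005) if k.sum() else k
    print(b,k.sum(),Q[k,2].max().round(4) if k.sum() else '',np.median(l[k]).round(4) if k.sum() else '')
E
```

```text
contact_force: [-2.4, 2.2, 10.4]
grip_width: 0.0179
gripper_force: 81.3
contact_force: [0.8, -0.1, -0.2]
grip_width: 0.0852
gripper_force: 0.0
clock: 35.2
tcp_pos: [0.4452, -0.1167, 0.1339]
-0.02 370 0.0209 -0.0011
0.0 255 0.0207 0.0136
0.03 257 0.0171 -0.0003
0.07 256 0.0231 -0.0002
0.09 238 0.0217 -0.0002
0.11 219 0.0209 -0.0011
0.15 257 0.0262 -0.0002
0.18 224 0.0265 -0.0002
0.21 173 0.0265 0.0008
0.24 158 0.0262 0.0009
```

View pics/w8.png

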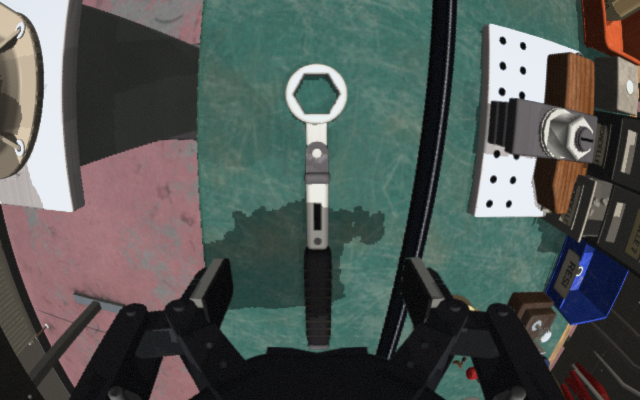

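The picture shows the wrench lying flat and straight, with its ring at (317,93) and grip at (318,295), and the gripper clear above it. Measured heights are 21 mm at the ring top and 26 mm at the grip top, as they should be on the bench. Handing in.

```bash
python3 -c "
from bench import r
print(r.hand_in())"
```

```text
the job is handed in; nothing more can be done
None
```

I tightened the nut until the wrench handle broke over (about 0.19 rad, short of its end stop), let it spring straight, laid the wrench flat on the bench and handed the job in; the hand-in gave no verdict, and I inferred that the nut stayed home only from the handle angles.

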